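# Poke a stuck centre adapter out of its carrier on the knock-out stand

## Robot

A 6-joint arm with a two-finger parallel gripper is mounted at the origin on the work surface. World frame = base frame: x ahead of the robot, y to its left, z up, the work surface at z = 0. Lengths are in m, angles in rad, forces in N, time in s.
With the tool pointing down it reaches from about 0.375 to 0.9 m from the base axis. Payload 3.1 kg.
Tool frame: the origin (TCP) lies at the very end of the fingers, on their centre line; the grasp point (between the pads) lies 19 mm behind it (manip.hold_point_z is the distance from the TCP to the grasp point, in m); y points along the fingers, z is the direction in which the jaws open and shut, and the axes are right-handed (so a half turn about y gives the same grasp; the last joint's range is limited). The gripper opens to 85 mm and grips with 20 to 120 N. Pads are 22 mm wide; open, the fingers measure 114 mm over their backs; the gripper's body (76 mm by 85 mm) begins 54 mm behind the grasp point. The pads swing forward as they close: fully open they stand 13 mm farther back than shut.
Start: joints at [-1.387, 0.527, 1.433, -0, 1.181, -0.178], TCP at [0.222, -0.584, 0.231] pointing down, gripper open.
Joint ranges: [-3.08, 3.08], [-0.75, 2.2], [0.22, 2.44], [-1.43, 4.57], [0, 2.65], [-2.85, 2.85]. Speed limits (rad/s): [2.79, 2.79, 3.14, 3.14, 3.14, 3.14].

## Interface

Orientations are given as a unit quaternion [x, y, z, w].
In Python, from station import manip, eyes, workorder gives the robot as it stands. The module is installed in compiled form; this text tells all that it offers.
- The arm moves only by the shell command python3 -m jog 'ROWS' [OPENING] [FORCE]. ROWS is JSON, a list of rows, each a list of 2 entries, a list of its own where there are three numbers: the shift along the tool's x, y, z in cm, then the turn about the tool's y in rad. A call has 1 to 20 rows; each row is the pose to reach, as a shift and turn from the pose commanded when the call began, along the tool's axes at that moment; what a row does not reach only later rows make up. A row lasts 1/12 s, in which the tool goes at most 41.7 mm and 7.16 degrees, less where a joint would pass 70% of its speed; a pose out of reach is approached as far as the arm can. A call with a gripper value outside its range is refused whole. OPENING is the finger opening in cm, from 0 to 8.54, set as the call begins (- or left out, the last holds). The fingers move at their own pace and stop on an object; FORCE is the grip in N (left out, the last holds). Time passes only in rows, so rows that repeat a pose let the fingers close. It gives the time, the measured TCP pose, the force and the opening at its end, in the units of the state.
- manip.sense(): the state, without advancing time (a new reading comes with each control period).
- eyes.snapshot(name): name is "side" or "top" or "wrist"; returns a dict with "frame" (384x512x3 uint8, red, green, blue), "vfov" (degrees; the focal length in pixels is half the picture's height over the tangent of half this angle, whatever the lens; pixels are square), "cx", "cy" (the principal point, pixels), "rvec" (rotation vector, rad) and "tvec" (3), from world to camera coordinates, as OpenCV has them. Camera axes: x right, y down, z forward; pixel columns grow to the right and rows downward; lengths in m; the calibration is good to about 2 mm. A picture is of the moment at which its call begins. There is no depth.
- workorder.sign_off(): hands the job in, once; it reports no verdict.
The state is a dict: "t": time; "q": joint angles; "qd": joint speeds; "tau": joint torques, N m; "tcp_pos": TCP position; "tool_rot": TCP orientation; "force": force on the tool from outside, world axes, zero at the start; "ft_torque": the same for the moment, N m; "finger_gap": opening from 0.0 (shut) to 1.0 (fully open).
Only numpy, scipy, OpenCV 4.12 (cv2) and the standard library are available. Lean on these libraries where they do the work, as an engineer would, in place of code of your own. Each camera call takes 0.05 s, during which the arm holds its last target. There are 200 camera calls.

## Task

A white nylon centre adapter is stuck flush in the recess of the steel carrier block: fit the carrier's underside hole over the upright pin of the green knock-out stand, feeling for the pin without banging or forcing it, and press the block gently down until it rests fully home on the pin's shoulder, so that the pin pokes the adapter up. Then leave the block standing on the stand, lift the adapter off and lay it flat, same way up, in the empty slot of the wooden rack with the other three. Leave everything else as it lies.

Things in the scene. Friction and masses are not known exactly. Their poses are not given: they have to be found in the camera images.
- carrier_mid (a point): Loose steel carrier block, 84 x 56 x 26 mm (x, y, z), about 0.3 kg, lying flat on the bench; grasp it across its 56 mm width (y). This point is its centre, 13 mm above its underside; z up, x along its length. In its top is a centred round recess, 40 mm across, 12 mm deep; a centred access hole 15 mm across goes on through the 14 mm floor below.
- carrier: The same block; this origin is the centre of its underside (mouth of the access hole). Two spring pads in the recess (+x and -x sides, 1 to 6 mm above its floor) grip the adapter: pushing it up takes about 5 to 16 N until it has risen 6 mm, then it is loose.
- stand: Fixed green knock-out stand: base 120 x 120 x 14 mm, boss 64 mm across up to 24 mm high. Origin: on its centre line, at bench level; z up. On the centre line a steel column ends in a flat shoulder 44 mm across, its top 36 to 50 mm above the bench (differs each time, not measured, rigid). A pin 11 mm across rises from the shoulder, its flat tip 24 mm above it.
- stand_top (a point): Point on the stand's centre line, 43 mm above the bench (not the shoulder's true height). The pin's axis is 3.5 mm off this line, in an unknown direction that differs each time: a block centred here meets the pin with its underside; find the pin by feel. Rigid: keep the push to 20 N or so, and never over 50 N. With the block home on the shoulder the adapter stands 10 mm above its top.
- adapter_mid (a point): The stuck white nylon adapter: a disc 38 mm across, 12 mm high, 16 g, its top 2 mm stepped in to 33 mm across, with a dark 7 mm centre mark on top (the pin does not pass through it). This point is its centre, 6 mm above its underside; z up. At the start it sits fully down in the block's recess, flush with its top.
- rack: Fixed wooden rack: strip 203 x 46 x 14 mm (x, y, z) with five cross dividers 3 mm thick, 10 mm high, making four slots along x, 50 mm apart (x = -75, -25, 25, 75 mm), each 47 mm long and open at both sides (y). Adapters lie flat on the strip, 14 mm above the bench. Origin: centre of its underside.
- liner: Thin round cork liner, 37 mm across, in the rack's one empty slot: this point is the slot's centre on the strip's top, 14 mm above the bench. The other three slots hold adapters. Which slot is empty varies.
- spare1_mid (a point): Adapter (38 x 12 mm) lying in the rack; leave it. Point: its centre.
- spare2_mid (a point): Another adapter in the rack; leave it.
- spare3_mid (a point): Another adapter in the rack; leave it.
- weight: Black rubber roll-weight, 52 mm diameter, 120 mm long, lying; a bystander.
- arbor: Spare steel arbor pin, upright, 60 mm high, 24 mm head; a bystander.
- jar: Jar, 54 mm across, 65 mm high; a bystander.
- clamp: Dark steel record clamp, 70 mm across, 38 mm high; a bystander.
- driver: Screwdriver lying flat; a bystander.
- brush: Brush lying flat; a bystander.
Things that resemble listed ones, but are neither listed nor needed, are in the scene too. Leave any pink look-alike of the carrier alone.

How it is judged:
By the outcome, as a careful person would: the job done as asked, in the order asked, and still so for the second after the job is handed in, with the robot touching nothing.
It also fails if it takes over 72 s, if anything falls off the work surface, if the arm or the gripper's body presses on something with over 40 N, if the wrist force passes 120 N, or if a joint passes its speed limit or range.

## Working session

There is one attempt and no reset: what is moved stays moved. The work goes in short steps, Python scripts to look and compute and a shell command to move; the robot and the scene stay as the last step left them, time stands still between calls to the robot, and variables do not carry over. Pictures are saved under pics/ and viewed, about 8 in all and at most 12, crops included, and the job is handed in when it is done.

```bash
mkdir -p pics; cat > h.py <<'E'
import numpy as np, cv2
from scipy.spatial.transform import Rotation as R
from station import manip, eyes, workorder
def snap(n,save=None):
    s=eyes.snapshot(n)
    if save: cv2.imwrite('pics/'+save,s['frame'][:,:,::-1])
    return s
def cam(s):
    M=R.from_rotvec(np.ravel(s['rvec'])).as_matrix(); t=np.ravel(s['tvec']); f=s['frame'].shape[0]/2/np.tan(np.radians(s['vfov'])/2)
    return M,t,f
def ray(s,u,v,z):
    M,t,f=cam(s); d=M.T@np.array([(u-s['cx'])/f,(v-s['cy'])/f,1]); c=-M.T@t
    return c+d*(z-c[2])/d[2]
def proj(s,p):
    M,t,f=cam(s); q=M@np.array(p)+t; return q[0]/q[2]*f+s['cx'],q[1]/q[2]*f+s['cy']
def tool():
    st=manip.sense(); return np.array(st['tcp_pos']),R.from_quat(st['tool_rot']).as_matrix(),st
E
python3 - <<'E'
from h import *
import pprint
a=snap('top');b=snap('side')
for s in(a,b): M,t,f=cam(s);print(f,s['cx'],s['cy'],-M.T@t);print(M.round(3))
cv2.imwrite('pics/top.png',a['frame'][:,:,::-1]);cv2.imwrite('pics/side.png',b['frame'][:,:,::-1])
p,T,st=tool();print(st['t'],p,T.round(3),st['force'],manip.hold_point_z,dir(manip))
E
```

```text
414.6023242862505 255.19412409124575 195.7580919963284 [ 0.40975619 -0.02326976  1.25924883]
[[-0.005 -1.     0.002]
 [-0.996  0.005 -0.088]
 [ 0.088 -0.002 -0.996]]
439.65109087155895 254.41907830250065 190.59599033086351 [ 1.01281608 -0.72331167  0.68763625]
[[ 0.841  0.541 -0.018]
 [ 0.318 -0.52  -0.793]
 [-0.439  0.661 -0.609]]
0.1 [ 0.22171443 -0.58364886  0.23043064] [[-0.935 -0.     0.355]
 [-0.355  0.002 -0.935]
 [-0.    -1.    -0.002]] [ 0.34667286 -0.41431762 -0.55100623] 0.0187 ['PlanningError', '__class__', '__delattr__', '__dict__', '__dir__', '__doc__', '__eq__', '__format__', '__ge__', '__getattribute__', '__getstate__', '__gt__', '__hash__', '__init__', '__init_subclass__', '__le__', '__lt__', '__module__', '__ne__', '__new__', '__reduce__', '__reduce_ex__', '__repr__', '__setattr__', '__sizeof__', '__str__', '__subclasshook__', '__weakref__', 'hold_point_z', 'sense']
```

View pics/top.png

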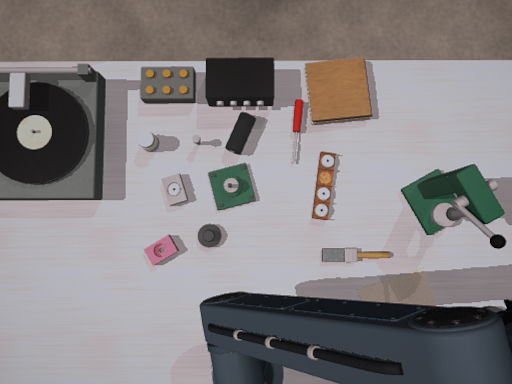

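View pics/side.png

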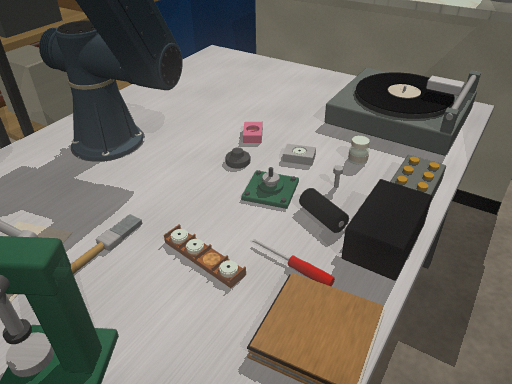

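Top view: the carrier candidates are the grey block with white disc at (174,190) and the pink one at (161,250). The grey steel one fits. For the stand, the low green base with pin at (231,186) fits, and the green press at (445,200) does not. The rack's cork-lined slot is at (325,178). I'll confirm with one crop and measure.

```bash
cat > m.py <<'E'
from h import *
a=cv2.imread('pics/top.png');s=snap('top')
hsv=cv2.cvtColor(a,cv2.COLOR_BGR2HSV)
def rect(mask,box,z,name):
    m=np.zeros_like(mask);x0,y0,x1,y1=box;m[y0:y1,x0:x1]=mask[y0:y1,x0:x1]
    m=cv2.morphologyEx(m,cv2.MORPH_CLOSE,np.ones((3,3)))
    c=max(cv2.findContours(m,0,2)[0],key=cv2.contourArea)
    h=cv2.convexHull(c).reshape(-1,2)
    w=np.array([ray(s,u,v,z)[:2] for u,v in h],np.float32)*1000
    r=cv2.minAreaRect(w);print(name,len(c),r, 'px',cv2.minAreaRect(c)[0])
H,S,V=cv2.split(hsv)
g=((H>60)&(H<95)&(S>90)&(V>30)).astype(np.uint8)*255
rect(g,(200,155,265,220),.014,'stand base')
br=(((H<20)&(S>90))).astype(np.uint8)*255
rect(br,(305,140,345,230),.02,'rack')
print('blocks HSV', hsv[178:206:3,155:194:4].tolist()[::3])
dark=((V<100)).astype(np.uint8)*255
b=a[140:265,140:345];cv2.imwrite('pics/crop.png',cv2.resize(b,None,fx=3.9,fy=3.9,interpolation=cv2.INTER_CUBIC))
E
python3 m.py
```

```text
stand base 93 ((549.0360717773438, 46.06890869140625), (114.97737121582031, 115.12554931640625), 14.36849308013916) px (231.30442810058594, 186.33363342285156)
rack 86 ((550.047607421875, -231.4962615966797), (46.092159271240234, 201.70034790039062), 81.84628295898438) px (323.4385070800781, 185.49232482910156)
blocks HSV [[[123, 14, 195], [120, 13, 195], [163, 13, 172], [174, 15, 170], [171, 15, 169], [170, 14, 170], [170, 14, 167], [165, 14, 141], [165, 14, 141], [120, 12, 196]], [[120, 12, 193], [133, 9, 189], [165, 14, 179], [0, 17, 149], [117, 14, 196], [123, 13, 198], [3, 14, 160], [168, 13, 102], [165, 15, 140], [167, 13, 138]], [[132, 7, 188], [128, 5, 188], [166, 15, 181], [168, 15, 169], [171, 15, 166], [171, 15, 166], [174, 15, 175], [168, 14, 177], [162, 11, 111], [170, 16, 140]], [[132, 7, 187], [128, 5, 187], [120, 5, 189], [165, 17, 184], [163, 16, 110], [165, 13, 118], [167, 15, 123], [168, 14, 178], [120, 8, 193], [123, 12, 193]]]
```

View pics/crop.png

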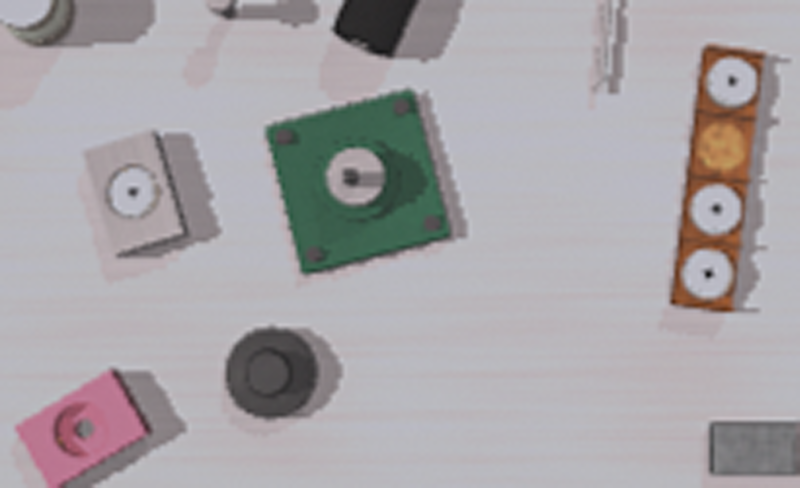

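The crop confirms it: grey steel block with white adapter, top-face corners at crop (84,153), (155,132), (185,235), (117,255), next to the stand. The cork liner at crop (722,147) is in the rack's second slot. Next I'll work out the moves.

```bash
cat >> h.py <<'E'
def go(x,y,z,yaw=None):
    "print shift (cm) and turn to reach TCP xyz with tool z axis along yaw deg (mod 180)"
    p,T,st=tool(); d=T.T@(np.array([x,y,z])-p)*100
    a=np.degrees(np.arctan2(T[1,2],T[0,2])); tr=0 if yaw is None else -((yaw-a+90)%180-90)
    print('shift',d.round(2),'turn',round(np.radians(tr),3),'nowyaw',a.round(1),'tcp',p.round(4),'F',np.round(st['force'],1),'gap',round(st['finger_gap'],3),'t',round(st['t'],2))
E
python3 - <<'E'
from h import *
s=snap('top')
c=np.array([[84,153],[155,132],[185,235],[117,255]])/3.9+140-.37
w=np.array([ray(s,u,v,.026)[:2] for u,v in c]);print(w,w.mean(0),cv2.minAreaRect((w*1000).astype(np.float32)))
print('ad',ray(s,132.5/3.9+140-.37,191.5/3.9+140-.37,.026),'sh',ray(s,355/3.9+140-.37,177/3.9+140-.37,.043))
print('pin px',proj(s,(.549,.046,.067)),'liner',ray(s,722/3.9+140-.37,147/3.9+140-.37,.014))
x,y=w.mean(0);go(x,y,.15,107)
E
```

```text
[[0.57110217 0.25539967]
 [0.58710016 0.20105582]
 [0.50752101 0.17725978]
 [0.49246331 0.22904818]] [0.53954666 0.21569086] ((539.3115234375, 216.3297119140625), (83.30232238769531, 56.649200439453125), 16.647897720336914)
ad [0.54117643 0.21779974 0.026     ] sh [0.54954    0.04628587 0.043     ]
pin px (np.float64(230.2800150869346), np.float64(184.25464283900348)) liner [ 0.57486197 -0.23696841  0.014     ]
shift [-58.09   8.17 -63.46] turn 0.066 nowyaw -69.2 tcp [ 0.2217 -0.5839  0.2307] F [0.  0.3 0.3] gap 1.0 t 0.2
```

```bash
python3 -m jog '[[[-29,0,-31.7],0.03],[[-29,0,-31.7],0.03],[[-29,0,-31.7],0.03],[[-29,0,-31.7],0.03],[[-29,0,-31.7],0.03],[[-29,0,-31.7],0.03],[[-29,0,-31.7],0.03],[[-29,0,-31.7],0.03],[[-29,0,-31.7],0.03],[[-58.1,2,-63.5],0.07],[[-58.1,2,-63.5],0.07],[[-58.1,2,-63.5],0.07],[[-58.1,4,-63.5],0.07],[[-58.1,4,-63.5],0.07],[[-58.1,4,-63.5],0.07],[[-58.1,4,-63.5],0.07],[[-58.1,4,-63.5],0.07],[[-58.1,4,-63.5],0.07],[[-58.1,4,-63.5],0.07],[[-58.1,4,-63.5],0.07]]' 8.5 40; python3 -c "
from h import *
go(.5395,.216,.15,107)"
```

```text
t: 1.87
tcp_pos: [0.5292, 0.1909, 0.1938]
tool_rot: [0.103, -0.699, 0.7, -0.103]
force: [1.6, -0.8, -0.4]
finger_gap: 0.992
shift [-1.72  4.38 -2.11] turn -0.003 nowyaw -73.2 tcp [0.5292 0.1909 0.1938] F [ 1.6 -0.8 -0.4] gap 0.992 t 1.87
```

```bash
python3 -m jog '[[[-1,1,-1.5],0],[[-1.5,2,-2.1],0],[[-1.5,3,-2.1],0],[[-1.5,3,-2.1],0],[[-1.5,3,-2.1],0]]'; python3 -c "
from h import *
s=snap('wrist','w1.png');M,t,f=cam(s);print(f,s['cx'],s['cy'],-M.T@t,M.round(2))
print(proj(s,(.541,.217,.026)))
go(.5395,.216,.15,107)"
```

```text
t: 2.28
tcp_pos: [0.5359, 0.2114, 0.163]
tool_rot: [0.104, -0.699, 0.7, -0.101]
force: [0.7, -0.3, 0.3]
finger_gap: 0.995
298.6986758751611 258.5130535686349 194.96751795888076 [0.60416839 0.23201822 0.30483301] [[ 0.29 -0.96  0.  ]
 [-0.92 -0.28  0.29]
 [-0.27 -0.08 -0.96]]
(np.float64(254.42461295700315), np.float64(176.827318239397))
shift [-0.42  1.38 -0.36] turn -0.006 nowyaw -73.3 tcp [0.5365 0.2114 0.1638] F [-0.2  0.8  0.3] gap 0.996 t 2.33
```

View pics/w1.png

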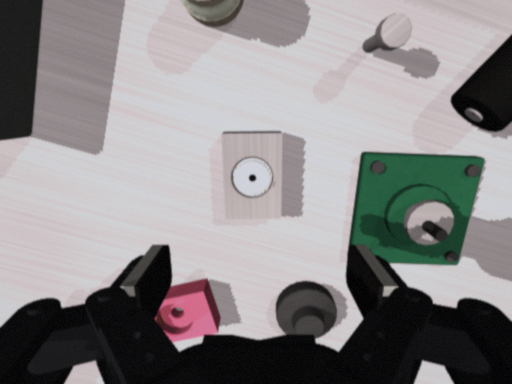

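The wrist view shows the steel block squarely at (252,176), its adapter mark at (252,178), the stand's shoulder around (429,223), and the dark pin leaning across it. Refining the block from its corners, and enlarging the stand.

```bash
python3 - <<'E'
from h import *
s=snap('wrist');a=s['frame'][:,:,::-1].copy()
cv2.imwrite('pics/stand.png',cv2.resize(a[140:275,345:490],None,fx=4,fy=4,interpolation=cv2.INTER_CUBIC))
w=np.array([ray(s,u,v,.026)[:2] for u,v in[(224,132),(280,131),(282,219),(225,220)]])
r=cv2.minAreaRect((w*1000).astype(np.float32));print(w.mean(0),r)
hsv=cv2.cvtColor(a,cv2.COLOR_BGR2HSV);g=((hsv[...,0]>60)&(hsv[...,0]<95)&(hsv[...,1]>90)).astype(np.uint8)
c=max(cv2.findContours(g,0,2)[0],key=cv2.contourArea).reshape(-1,2)
wb=np.array([ray(s,u,v,.014)[:2]*1000 for u,v in cv2.convexHull(c).reshape(-1,2)],np.float32);print('base',cv2.minAreaRect(wb))
print('mark',ray(s,252.5,177.7,.026))
E
```

```text
[0.54079757 0.21836234] ((540.7136840820312, 218.66905212402344), (86.43250274658203, 57.05560302734375), 17.738361358642578)
base ((550.0107421875, 50.31311798095703), (117.26399230957031, 119.95199584960938), 14.608430862426758)
mark [0.54041978 0.21852138 0.026     ]
```

View pics/stand.png

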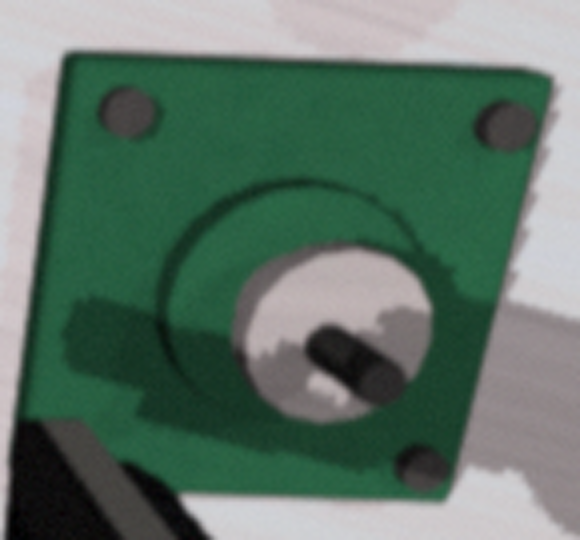

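The crop shows shoulder disc centre at about crop (339,333), pin foot (328,344), pin tip (382,382). The pin is offset from the shoulder centre towards image lower-left.

```bash
python3 - <<'E'
from h import *
s=snap('wrist');t=snap('top')
q=lambda x,y:(x/4+345-.375,y/4+140-.375)
for h in(.036,.04,.043,.046,.05):
    L,R_,U,D=[ray(s,*q(*c),h)[:2] for c in((244,333),(433,333),(339,243),(339,423))]
    sc=ray(s,*q(339,333),h)[:2]*1e3;pb=ray(s,*q(328,344),h)[:2]*1e3;pt=ray(s,*q(382,382),h+.024)[:2]*1e3
    tp=ray(t,351/3.9+140-.37,177/3.9+140-.37,h+.024)[:2]*1e3;ts=ray(t,355/3.9+140-.37,177/3.9+140-.37,h)[:2]*1e3
    print(h,'diam',np.linalg.norm(L-R_)*1e3,np.linalg.norm(U-D)*1e3,'sc',sc.round(1),'pb-sc',(pb-sc).round(1),'pt-sc',(pt-sc).round(1),'pt',pt.round(1),'toppin',tp.round(1),ts.round(1))
c=[(66,54),(552,73),(447,500)]
w=[ray(s,*q(*k),.014)[:2]*1e3 for k in c];print('base centre',(w[0]+w[2])/2,w)
go(.5407,.2185,.15,107.3)
E
```

```text
0.036 diam 45.86575534996513 47.42838880735283 sc [549.3  42. ] pb-sc [-3.4  1.3] pt-sc [-3.   2.4] pt [546.3  44.5] toppin [547.6  48.3] [550.3  46.7]
0.04 diam 45.187119343425366 46.726631861866025 sc [550.2  44.9] pb-sc [-3.3  1.3] pt-sc [-2.9  2.7] pt [547.3  47.5] toppin [547.1  48.1] [549.9  46.5]
0.043 diam 44.6781423385205 46.20031415275089 sc [550.8  47. ] pb-sc [-3.3  1.3] pt-sc [-2.8  2.9] pt [548.   49.8] toppin [546.8  47.9] [549.5  46.3]
0.046 diam 44.169165333615695 45.67399644363575 sc [551.4  49.1] pb-sc [-3.3  1.3] pt-sc [-2.7  3. ] pt [548.7  52.1] toppin [546.5  47.7] [549.2  46.1]
0.05 diam 43.4905293270759 44.972239498148944 sc [552.2  51.9] pb-sc [-3.2  1.2] pt-sc [-2.6  3.3] pt [549.7  55.1] toppin [546.   47.5] [548.7  45.9]
base centre [550.52482414  49.81833477] [array([592.44392955, 123.03134037]), array([622.39399996,   6.61724028]), array([508.60571873, -23.39467082])]
shift [-0.49  1.48 -0.55] turn -0.011 nowyaw -73.3 tcp [0.5375 0.2118 0.1648] F [ 0.1 -0.1  0.8] gap 0.997 t 2.48
```

```bash
python3 -m jog '[[[-0.5,3,-0.5],-0.01],[[-0.5,6,-0.5],-0.01],[[-0.5,9,-0.5],-0.01],[[-0.5,12,-0.5],-0.01],[[-0.5,14,-0.5],-0.01],[[-0.5,15,-0.5],-0.01],[[-0.5,15.2,-0.5],-0.01],[[-0.5,15.2,-0.5],-0.01],[[-0.5,15.2,-0.5],-0.01]]'; python3 -c "
from h import *
go(.5407,.2185,.006,107.3)"
```

```text
t: 3.23
tcp_pos: [0.5418, 0.2193, 0.0135]
tool_rot: [-0.106, 0.699, -0.699, 0.107]
force: [0.4, 0.0, -0.1]
finger_gap: 0.998
shift [0.13 0.75 0.04] turn 0.001 nowyaw -72.7 tcp [0.5418 0.2193 0.0135] F [ 0.4  0.  -0.1] gap 0.998 t 3.23
```

```bash
python3 -m jog '[[[0.1,0.3,0],0],[[0.1,0.5,0],0],[[0.1,0.5,0],0]]' && python3 -m jog '[[[0,0,0],0],[[0,0,0],0],[[0,0,0],0],[[0,0,0],0],[[0,0,0],0],[[0,0,0],0],[[0,0,0],0],[[0,0,0],0],[[0,0,0],0],[[0,0,0],0]]' 5 50
```

```text
t: 3.48
tcp_pos: [0.5398, 0.2191, 0.0077]
tool_rot: [-0.106, 0.699, -0.699, 0.107]
force: [0.3, -0.6, 0.7]
finger_gap: 0.995
t: 4.32
tcp_pos: [0.5399, 0.2191, 0.0076]
tool_rot: [-0.106, 0.699, -0.699, 0.107]
force: [-1.3, -0.5, 5.3]
finger_gap: 0.637
```

```bash
python3 -m jog '[[[0,-1,0],0],[[0,-3,0],0],[[0,-6,0],0],[[0,-9,0],0],[[0,-11,0],0],[[0,-12,0],0],[[0,-12,0],0],[[0,-12,0],0],[[0,-12,0],0]]' 5 60; python3 -c "
from h import *
s=snap('wrist','w2.png')
go(.5475,.049,.115,104.4)"
```

```text
t: 5.07
tcp_pos: [0.5382, 0.2186, 0.1255]
tool_rot: [0.108, -0.699, 0.699, -0.105]
force: [-0.5, 0.4, -3.2]
finger_gap: 0.639
shift [ 4.16  1.03 16.47] turn 0.051 nowyaw -72.7 tcp [0.5381 0.2186 0.1252] F [-0.6  0.3 -3.8] gap 0.636 t 5.12
```

View pics/w2.png

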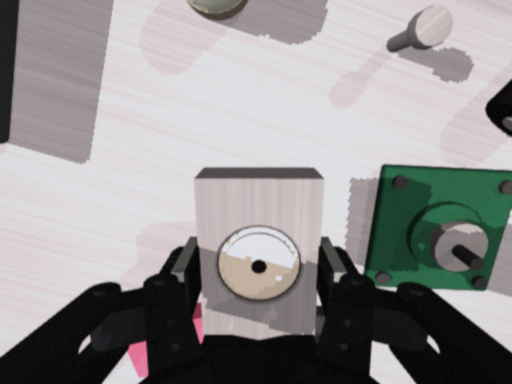

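The block is held level, its mark at (258.5,266). Working out the mark's offset from the TCP so the hole can be aimed.

```bash
python3 - <<'E'
from h import *
s=snap('wrist');p,T,st=tool()
a=s['frame'][:,:,::-1]
g=cv2.cvtColor(a,cv2.COLOR_BGR2GRAY)[250:282,240:278]
m=(g<70).astype(np.uint8);M=cv2.moments(m,True);u,v=M['m10']/M['m00']+240,M['m01']/M['m00']+250
k=ray(s,u,v,p[2]+.0184);print('mark',u,v,k,'tool-frame mm',(T.T@(k-p)*1e3).round(1))
# pin tip dark blob
g2=cv2.cvtColor(a,cv2.COLOR_BGR2GRAY)[225:280,440:500]
m2=((g2<60)).astype(np.uint8);n,l,sst,c=cv2.connectedComponentsWithStats(m2)
print([(sst[i].tolist(),c[i].round(1).tolist()) for i in range(1,n) if sst[i][4]>15])
i=l[28,22] # near foot
ys,xs=np.nonzero(l==max(range(1,n),key=lambda j:sst[j][4]));print(len(xs),xs.min()+440,xs.max()+440,ys.min()+225,ys.max()+225)
off=k-p
for q in((.5475,.0485),):go(q[0]-off[0],q[1]-off[1],.115,None)
E
```

```text
mark 258.47482014388487 266.42446043165467 [0.53819267 0.21873452 0.14363242] tool-frame mm [  0.1 -18.4  -0.1]
[([0, 0, 4, 10, 20], [0.8, 5.6]), ([12, 0, 48, 55, 1123], [39.0, 31.4])]
1123 452 499 225 279
shift [ 4.18  1.03 16.53] turn 0.0 nowyaw -72.7 tcp [0.5383 0.2187 0.1252] F [-0.3  0.2 -3.6] gap 0.637 t 5.17
```

```bash
python3 -m jog '[[[0.5,0,2],0],[[1,0,4.5],0],[[2,0,8],0],[[3,0,11.5],0],[[3.8,0,14.5],0],[[4.1,0.5,16],0],[[4.2,1.5,16.5],0],[[4.2,2.5,16.5],0],[[4.2,3,16.5],0],[[4.2,3.2,16.5],0],[[4.2,3.2,16.5],0],[[4.2,3.2,16.5],0],[[4.2,3.2,16.5],0]]'; python3 -c "
from h import *
s=snap('wrist','w3.png')
go(.5475,.0485,.085)"
```

```text
t: 6.25
tcp_pos: [0.549, 0.0499, 0.0953]
tool_rot: [0.107, -0.699, 0.699, -0.107]
force: [-0.3, 0.0, -3.3]
finger_gap: 0.635
shift [0.18 1.05 0.07] turn 0.0 nowyaw -72.6 tcp [0.549  0.0497 0.0955] F [ 0.1 -0.2 -3.7] gap 0.637 t 6.3
```

View pics/w3.png

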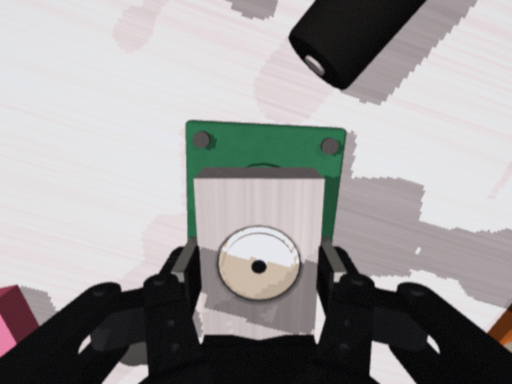

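```bash
python3 -m jog '[[[0.1,0.4,0.05],0],[[0.18,0.8,0.08],0],[[0.18,1,0.08],0],[[0.18,1,0.08],0],[[0.18,1,0.08],0]]'; python3 -m jog '[[[0,0.1,0],0],[[0,0.2,0],0],[[0,0.3,0],0],[[0,0.3,0],0]]'; python3 -m jog '[[[0,0.1,0],0],[[0,0.2,0],0],[[0,0.3,0],0],[[0,0.3,0],0]]'
```

```text
t: 6.72
tcp_pos: [0.5471, 0.0476, 0.0849]
tool_rot: [-0.107, 0.699, -0.699, 0.106]
force: [0.7, -0.3, -4.0]
finger_gap: 0.639
t: 7.05
tcp_pos: [0.5472, 0.0476, 0.0819]
tool_rot: [-0.107, 0.699, -0.699, 0.107]
force: [0.1, 0.1, -3.5]
finger_gap: 0.64
t: 7.38
tcp_pos: [0.5471, 0.0477, 0.0789]
tool_rot: [-0.107, 0.699, -0.699, 0.107]
force: [-0.5, -0.1, -3.7]
finger_gap: 0.642
```

```bash
python3 -m jog '[[[-0.03,0.1,-0.06],0],[[-0.03,0.2,-0.06],0],[[-0.03,0.2,-0.06],0]]'; python3 -m jog '[[[0,0.1,0],0],[[0,0.2,0],0],[[0,0.2,0],0]]'
```

```text
t: 7.63
tcp_pos: [0.5472, 0.0484, 0.0769]
tool_rot: [-0.107, 0.699, -0.699, 0.107]
force: [-1.0, 0.5, -4.3]
finger_gap: 0.639
t: 7.88
tcp_pos: [0.5472, 0.0483, 0.0749]
tool_rot: [-0.107, 0.699, -0.699, 0.107]
force: [0.2, -0.4, -3.5]
finger_gap: 0.637
```

```bash
python3 -m jog '[[[0,0.1,0],0],[[0,0.2,0],0],[[0,0.2,0],0]]'; python3 -m jog '[[[0,0.1,0],0],[[0,0.1,0],0]]'
```

```text
t: 8.13
tcp_pos: [0.5472, 0.0483, 0.0729]
tool_rot: [-0.107, 0.699, -0.699, 0.106]
force: [0.1, 0.0, -3.7]
finger_gap: 0.643
t: 8.3
tcp_pos: [0.5473, 0.0483, 0.072]
tool_rot: [-0.107, 0.699, -0.699, 0.107]
force: [-0.6, -0.0, -3.3]
finger_gap: 0.636
```

```bash
for i in 1; do :; done; python3 -m jog '[[[0,0.1,0],0],[[0,0.2,0],0],[[0,0.2,0],0]]'; python3 -m jog '[[[0,0.1,0],0],[[0,0.1,0],0]]'
```

```text
t: 8.55
tcp_pos: [0.5472, 0.0483, 0.0699]
tool_rot: [-0.107, 0.699, -0.699, 0.107]
force: [-0.6, -0.2, -4.1]
finger_gap: 0.639
t: 8.72
tcp_pos: [0.5473, 0.0483, 0.069]
tool_rot: [-0.107, 0.699, -0.699, 0.107]
force: [0.3, 0.3, -3.7]
finger_gap: 0.643
```

```bash
python3 -m jog '[[[0,0.1,0],0],[[0,0.1,0],0]]'; python3 -m jog '[[[0,0.1,0],0],[[0,0.1,0],0]]'
```

```text
t: 8.88
tcp_pos: [0.5473, 0.0483, 0.068]
tool_rot: [-0.107, 0.699, -0.699, 0.107]
force: [0.6, 0.6, -3.7]
finger_gap: 0.637
t: 9.05
tcp_pos: [0.5473, 0.0483, 0.067]
tool_rot: [-0.107, 0.699, -0.699, 0.107]
force: [-0.0, 0.3, -3.9]
finger_gap: 0.641
```

```bash
python3 -m jog '[[[0,0.1,0],0],[[0,0.1,0],0]]'; python3 -m jog '[[[0,0.1,0],0],[[0,0.1,0],0]]'
```

```text
t: 9.22
tcp_pos: [0.5473, 0.0483, 0.066]
tool_rot: [-0.107, 0.699, -0.699, 0.107]
force: [-0.1, 1.2, -2.6]
finger_gap: 0.638
t: 9.38
tcp_pos: [0.5473, 0.0483, 0.065]
tool_rot: [-0.107, 0.699, -0.699, 0.107]
force: [-0.1, -0.6, -3.1]
finger_gap: 0.639
```

```bash
python3 -m jog '[[[0,0.1,0],0],[[0,0.1,0],0]]'; python3 -m jog '[[[0,0.1,0],0],[[0,0.1,0],0]]'
```

```text
t: 9.55
tcp_pos: [0.5473, 0.0483, 0.0639]
tool_rot: [-0.107, 0.699, -0.699, 0.107]
force: [-0.1, -0.7, -3.1]
finger_gap: 0.643
t: 9.72
tcp_pos: [0.5473, 0.0484, 0.0629]
tool_rot: [-0.107, 0.699, -0.699, 0.107]
force: [0.7, 0.3, -3.2]
finger_gap: 0.642
```

```bash
python3 -m jog '[[[0,0.1,0],0],[[0,0.1,0],0]]'; python3 -m jog '[[[0,0.1,0],0],[[0,0.1,0],0]]'
```

```text
t: 9.88
tcp_pos: [0.5475, 0.0483, 0.0621]
tool_rot: [0.107, -0.699, 0.699, -0.107]
force: [0.2, 0.5, -4.0]
finger_gap: 0.635
t: 10.05
tcp_pos: [0.5476, 0.0483, 0.0614]
tool_rot: [0.106, -0.699, 0.699, -0.107]
force: [-0.3, -0.6, -0.9]
finger_gap: 0.639
```

```bash
python3 -m jog '[[[0,0.1,0],0],[[0,0.1,0],0]]'; python3 -m jog '[[[0,0.1,0],0],[[0,0.1,0],0]]'
```

```text
t: 10.22
tcp_pos: [0.5476, 0.0483, 0.0605]
tool_rot: [0.106, -0.699, 0.699, -0.107]
force: [-0.1, -0.1, 1.8]
finger_gap: 0.638
t: 10.38
tcp_pos: [0.5476, 0.0483, 0.0593]
tool_rot: [0.106, -0.699, 0.699, -0.107]
force: [-0.9, -0.1, 1.5]
finger_gap: 0.639
```

```bash
python3 -m jog '[[[0,0.1,0],0],[[0,0.1,0],0]]'; python3 -m jog '[[[0,0.1,0],0],[[0,0.1,0],0]]'
```

```text
t: 10.55
tcp_pos: [0.5475, 0.0483, 0.0579]
tool_rot: [0.107, -0.699, 0.699, -0.107]
force: [0.4, -0.6, 0.2]
finger_gap: 0.64
t: 10.72
tcp_pos: [0.5472, 0.0483, 0.0567]
tool_rot: [-0.107, 0.699, -0.699, 0.106]
force: [0.0, -0.3, -4.1]
finger_gap: 0.637
```

```bash
python3 -m jog '[[[0,0.1,0],0],[[0,0.1,0],0]]'; python3 -m jog '[[[0,0.1,0],0],[[0,0.1,0],0]]'
```

```text
t: 10.88
tcp_pos: [0.5467, 0.0484, 0.0553]
tool_rot: [-0.107, 0.699, -0.699, 0.106]
force: [0.6, -1.1, -3.8]
finger_gap: 0.636
t: 11.05
tcp_pos: [0.5469, 0.0484, 0.0545]
tool_rot: [-0.107, 0.699, -0.699, 0.106]
force: [-0.0, 1.1, -3.1]
finger_gap: 0.633
```

```bash
python3 -m jog '[[[0,0.1,0],0],[[0,0.1,0],0]]'; python3 -m jog '[[[0,0.05,0],0],[[0,0.05,0],0]]'
```

```text
t: 11.22
tcp_pos: [0.5472, 0.0484, 0.0538]
tool_rot: [-0.107, 0.699, -0.699, 0.106]
force: [0.6, 0.2, -3.0]
finger_gap: 0.639
t: 11.38
tcp_pos: [0.5473, 0.0483, 0.0535]
tool_rot: [-0.107, 0.699, -0.699, 0.107]
force: [-1.2, 1.0, -3.0]
finger_gap: 0.641
```

```bash
python3 -m jog '[[[0,0.05,0],0],[[0,0.1,0],0]]'; python3 -m jog '[[[0,0.05,0],0],[[0,0.05,0],0]]'
```

```text
t: 11.55
tcp_pos: [0.5474, 0.0483, 0.0527]
tool_rot: [0.107, -0.699, 0.699, -0.107]
force: [0.0, -0.1, -3.7]
finger_gap: 0.639
t: 11.72
tcp_pos: [0.5474, 0.0483, 0.0521]
tool_rot: [0.107, -0.699, 0.699, -0.107]
force: [1.1, 0.0, -2.8]
finger_gap: 0.637
```

```bash
python3 -m jog '[[[0,0.05,0],0],[[0,0.05,0],0]]'; python3 -m jog '[[[0,0.05,0],0],[[0,0.05,0],0]]'
```

```text
t: 11.88
tcp_pos: [0.5474, 0.0483, 0.0521]
tool_rot: [0.107, -0.699, 0.699, -0.107]
force: [-1.2, -0.2, 1.6]
finger_gap: 0.64
t: 12.05
tcp_pos: [0.5474, 0.0483, 0.052]
tool_rot: [0.107, -0.699, 0.699, -0.107]
force: [-2.7, 1.2, 6.1]
finger_gap: 0.637
```

```bash
python3 -m jog '[[[0,0.06,0],0],[[0,0.06,0],0]]'; python3 -m jog '[[[0,0,0],0],[[0,0,0],0],[[0,0,0],0],[[0,0,0],0],[[0,0,0],0],[[0,0,0],0]]' 8.5; python3 -m jog '[[[0,-0.3,0],0],[[0,-1,0],0],[[0,-2,0],0],[[0,-4,0],0],[[0,-6,0],0],[[0,-8,0],0],[[0,-9,0],0],[[0,-9,0],0],[[0,-9,0],0]]';python3 -c "
from h import *
s=snap('wrist','w4.png');snap('side','s4.png')
go(.5474,.0483,.072)
b=cv2.imread('pics/s4.png')[140:230,225:335];a=cv2.imread('pics/w4.png')
cv2.imwrite('pics/c4.png',np.vstack([a[80:300,120:400],cv2.resize(b,(280,229),interpolation=cv2.INTER_CUBIC)]))"
```

```text
t: 12.22
tcp_pos: [0.5475, 0.0483, 0.052]
tool_rot: [0.106, -0.699, 0.699, -0.107]
force: [-3.4, -0.2, 9.7]
finger_gap: 0.641
t: 12.72
tcp_pos: [0.5474, 0.0483, 0.0503]
tool_rot: [-0.107, 0.699, -0.699, 0.107]
force: [-0.3, 0.5, 0.5]
finger_gap: 0.998
t: 13.47
tcp_pos: [0.5476, 0.0483, 0.1412]
tool_rot: [0.106, -0.699, 0.699, -0.107]
force: [0.3, -1.0, -1.0]
finger_gap: 0.994
shift [-0.09  6.78  0.04] turn 0.0 nowyaw -72.7 tcp [0.5465 0.0484 0.1398] F [ 0.1 -0.3 -0.7] gap 0.994 t 13.57
```

View pics/c4.png

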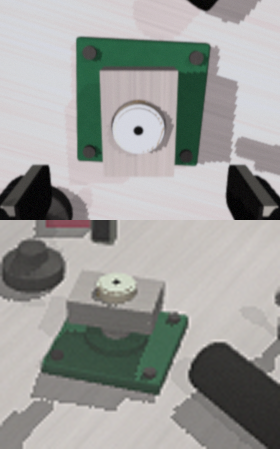

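Block stands level on the shoulder. The adapter is raised clear in its middle, with the mark at wrist px (258,210). Checking the adapter's position before going down to it.

```bash
python3 - <<'E'
from h import *
s=snap('wrist');p,T,st=tool();a=s['frame'][:,:,::-1]
g=cv2.cvtColor(a,cv2.COLOR_BGR2GRAY)[200:220,248:268];m=(g<90).astype(np.uint8);M=cv2.moments(m,True)
u,v=M['m10']/M['m00']+248,M['m01']/M['m00']+200
for z in(.0704,.0804):print(u,v,ray(s,u,v,z).round(4))
k=ray(s,u,v,.0804);go(k[0],k[1],.073)
E
```

```text
258.8 209.3272727272727 [0.5442 0.0475 0.0704]
258.8 209.3272727272727 [0.5476 0.0486 0.0804]
shift [-0.12  6.65  0.02] turn 0.0 nowyaw -72.7 tcp [0.5465 0.0484 0.1395] F [-0.6 -0.6 -0.5] gap 0.993 t 13.62
```

```bash
python3 -m jog '[[[-0.1,1.5,0],0],[[-0.1,3.5,0],0],[[-0.1,5,0],0],[[-0.1,6,0],0],[[-0.1,6.3,0],0],[[-0.1,6.5,0],0],[[-0.1,6.5,0],0],[[-0.1,6.5,0],0],[[-0.1,6.5,0],0]]' 4.8 25; python3 -c "
from h import *
go(.5476,.0484,.0715)
cv2.imwrite('pics/w5.png',snap('wrist')['frame'][120:384,130:390,::-1])"
```

```text
t: 14.37
tcp_pos: [0.5489, 0.0486, 0.0763]
tool_rot: [0.106, -0.699, 0.699, -0.107]
force: [-0.0, 0.9, 0.3]
finger_gap: 0.558
shift [ 0.13  0.47 -0.02] turn 0.0 nowyaw -72.6 tcp [0.5489 0.0486 0.0763] F [-0.   0.9  0.3] gap 0.558 t 14.37
```

View pics/w5.png

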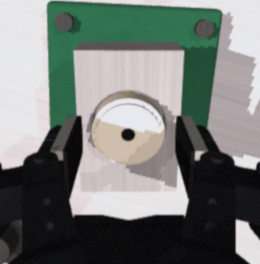

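The fingers straddle the adapter evenly, with its mark at crop (128,134). Lowering the last few millimetres.

```bash
python3 -m jog '[[[0.05,0.1,0],0],[[0.05,0.2,0],0],[[0.05,0.25,0],0],[[0.05,0.25,0],0]]'; python3 -c "
from h import *
go(.5476,.0484,.0715)"
```

```text
t: 14.75
tcp_pos: [0.5478, 0.0485, 0.073]
tool_rot: [-0.107, 0.699, -0.699, 0.107]
force: [-0.9, 0.0, -0.2]
finger_gap: 0.559
shift [0.02 0.15 0.  ] turn 0.0 nowyaw -72.7 tcp [0.5478 0.0485 0.073 ] F [-0.9  0.  -0.2] gap 0.559 t 14.75
```

```bash
python3 -m jog '[[[0,0.05,0],0],[[0,0.1,0],0],[[0,0.12,0],0]]'; python3 -m jog '[[[0,0,0],0],[[0,0,0],0],[[0,0,0],0],[[0,0,0],0],[[0,0,0],0]]' 3.3 25; python3 -m jog '[[[0,-0.2,0],0],[[0,-0.5,0],0],[[0,-1,0],0],[[0,-2,0],0],[[0,-4,0],0],[[0,-6,0],0],[[0,-7,0],0],[[0,-7,0],0],[[0,-7,0],0]]'; python3 -c "
from h import *
s=snap('wrist')
snap('side','s6.png');b=cv2.imread('pics/s6.png')[110:230,215:345]
go(.5748,-.237,.14,81.8)
cv2.imwrite('pics/w6.png',np.hstack([s['frame'][100:340,130:390,::-1],cv2.resize(b,(260,240))]))"
```

```text
t: 15.0
tcp_pos: [0.5479, 0.0485, 0.0717]
tool_rot: [-0.107, 0.699, -0.699, 0.107]
force: [-0.9, 0.3, 0.2]
finger_gap: 0.56
t: 15.42
tcp_pos: [0.5479, 0.0485, 0.072]
tool_rot: [0.107, -0.699, 0.699, -0.107]
force: [-1.1, 0.3, 2.9]
finger_gap: 0.423
t: 16.17
tcp_pos: [0.5481, 0.0485, 0.1425]
tool_rot: [0.106, -0.699, 0.699, -0.107]
force: [-0.9, 0.7, -0.2]
finger_gap: 0.425
shift [ 5.87  0.1  28.08] turn 0.446 nowyaw -72.7 tcp [0.5471 0.0485 0.1411] F [ 0.9  0.5 -1.1] gap 0.421 t 16.27
```

View pics/w6.png

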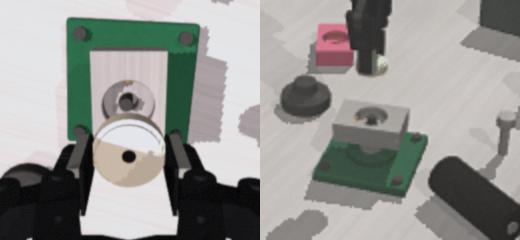

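Adapter is held (mark at (129,156)). The block stays level on the stand with the pin showing in its empty recess. Moving to the rack.

```bash
python3 -m jog '[[[0.6,0,3],0.05],[[1.5,0,7],0.12],[[2.4,0,11],0.2],[[3.2,0,15],0.26],[[4,0,19],0.33],[[4.8,0,23],0.4],[[5.4,0,26],0.446],[[5.8,0,27.5],0.446],[[5.9,0,28],0.446],[[5.9,0,28.1],0.446],[[5.9,0,28.1],0.446],[[5.9,0,28.1],0.446]]'; python3 - <<'E'
from h import *
s=snap('wrist','w7.png')
p,T,st=tool();g=cv2.cvtColor(s['frame'],cv2.COLOR_RGB2GRAY);go(.5748,-.237,.14,81.8)
print(proj(s,(.5748,-.237,.014)))
E
```

```text
t: 17.27
tcp_pos: [0.5748, -0.2349, 0.1414]
tool_rot: [0.049, 0.706, -0.705, -0.05]
force: [-1.0, 0.1, -0.3]
finger_gap: 0.42
shift [-0.01  0.16  0.21] turn 0.002 nowyaw -98.1 tcp [ 0.575  -0.2349  0.1416] F [ 0.2  1.  -0.2] gap 0.424 t 17.32
(np.float64(260.62437583915016), np.float64(186.0024963440595))
```

View pics/w7.png

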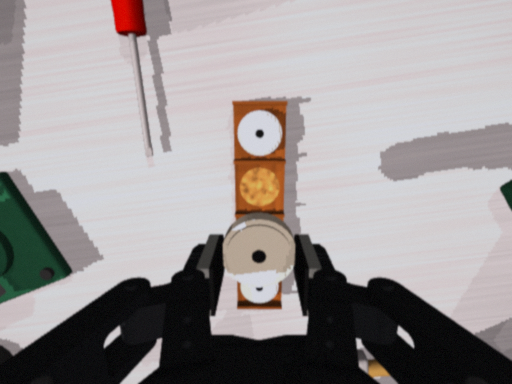

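Rack is square to the tool; liner at (260,187), dividers at v≈159 and 213, held adapter's mark at (258,256). Computing the correction.

```bash
python3 - <<'E'
from h import *
s=snap('wrist');p,T,st=tool();a=s['frame'];h=cv2.cvtColor(a,cv2.COLOR_RGB2HSV)
m=np.zeros(a.shape[:2],np.uint8);m[160:212,238:284]=((h[...,2]>165)&(h[...,1]>90)&(h[...,0]<25))[160:212,238:284]
(u,v),r=cv2.minEnclosingCircle(np.argwhere(cv2.morphologyEx(m,cv2.MORPH_OPEN,np.ones((3,3))))[:,::-1].astype(np.float32))
k=ray(s,u,v,.014);print('liner',u,v,r,k)
g=cv2.cvtColor(a,cv2.COLOR_RGB2GRAY)[245:268,247:271];M=cv2.moments((g<70).astype(np.uint8),True)
mk=ray(s,M['m10']/M['m00']+247,M['m01']/M['m00']+245,p[2]+.0084);o=mk-p;print('mark rel tool mm',(T.T@o*1e3).round(1))
go(k[0]-o[0],k[1]-o[1],.03)
E
```

```text
liner 263.8250427246094 188.68356323242188 25.358272552490234 [ 0.57201144 -0.23969182  0.014     ]
mark rel tool mm [ 0.1 -8.4  0. ]
shift [ 0.23 11.17  0.5 ] turn 0.0 nowyaw -98.1 tcp [ 0.5751 -0.2352  0.1417] F [ 0.2  0.6 -0.1] gap 0.421 t 17.37
```

```bash
python3 -m jog '[[[0.08,1.5,0.2],0],[[0.08,4,0.2],0],[[0.08,6.5,0.2],0],[[0.08,8.5,0.2],0],[[0.08,9.8,0.2],0],[[0.08,10.6,0.2],0],[[0.08,10.8,0.2],0],[[0.08,10.8,0.2],0],[[0.08,10.8,0.2],0],[[0.08,10.8,0.2],0]]'; python3 -c "
from h import *
cv2.imwrite('pics/w8.png',snap('wrist')['frame'][60:360,110:410,::-1])
go(.574,-.2368,.0185)"
```

```text
t: 18.2
tcp_pos: [0.5751, -0.2397, 0.0351]
tool_rot: [-0.051, -0.705, 0.706, 0.05]
force: [0.2, 0.4, 0.3]
finger_gap: 0.422
shift [ 0.15  1.66 -0.27] turn 0.0 nowyaw -98.2 tcp [ 0.575  -0.2397  0.0351] F [0.  0.2 0.2] gap 0.418 t 18.25
```

View pics/w8.png

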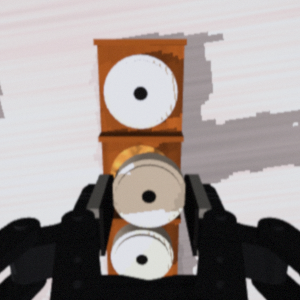

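The adapter sits a few mm right of the slot centre (mark at crop (148,197), neighbours at ~141). I'll shift it back about 3 mm and lower.

```bash
python3 -m jog '[[[0.1,0.3,-0.2],0],[[0.1,0.6,-0.28],0],[[0.1,0.8,-0.28],0],[[0.1,0.9,-0.28],0],[[0.1,0.9,-0.28],0]]'; python3 -m jog '[[[0,0.15,0],0],[[0,0.3,0],0],[[0,0.4,0],0],[[0,0.4,0],0]]';python3 -c "
from h import *
go(.574,-.2368,.0185)"
```

```text
t: 18.67
tcp_pos: [0.5734, -0.2361, 0.0244]
tool_rot: [0.05, 0.705, -0.705, -0.051]
force: [-0.0, -0.7, -0.0]
finger_gap: 0.422
t: 19.0
tcp_pos: [0.5735, -0.2362, 0.0205]
tool_rot: [0.05, 0.705, -0.705, -0.051]
force: [0.5, -0.9, 0.5]
finger_gap: 0.427
shift [-0.06  0.2   0.05] turn 0.0 nowyaw -98.2 tcp [ 0.5735 -0.2362  0.0205] F [ 0.5 -0.9  0.5] gap 0.427 t 19.0
```

```bash
python3 -m jog '[[[0,0.1,0.03],0],[[0,0.1,0.05],0]]'; python3 -m jog '[[[0,0.1,0],0],[[0,0.1,0],0]]'; python3 -m jog '[[[0,0.05,0],0],[[0,0.05,0],0]]'
```

```text
t: 19.17
tcp_pos: [0.5736, -0.2368, 0.0197]
tool_rot: [0.051, 0.705, -0.705, -0.051]
force: [-0.8, 0.3, -0.3]
finger_gap: 0.422
t: 19.33
tcp_pos: [0.5735, -0.2368, 0.0187]
tool_rot: [0.051, 0.705, -0.705, -0.051]
force: [-0.3, 0.2, -0.4]
finger_gap: 0.427
t: 19.5
tcp_pos: [0.5735, -0.2367, 0.0182]
tool_rot: [0.051, 0.705, -0.705, -0.051]
force: [0.4, -0.6, -0.4]
finger_gap: 0.418
```

```bash
python3 -m jog '[[[0,0.05,0],0],[[0,0.05,0],0]]'; python3 -m jog '[[[0,0.05,0],0],[[0,0.05,0],0]]'
```

```text
t: 19.67
tcp_pos: [0.5736, -0.2368, 0.0178]
tool_rot: [0.051, 0.705, -0.705, -0.051]
force: [-0.7, -0.5, 0.1]
finger_gap: 0.427
t: 19.83
tcp_pos: [0.5736, -0.2368, 0.0177]
tool_rot: [0.051, 0.705, -0.705, -0.051]
force: [-0.8, -0.1, 3.3]
finger_gap: 0.422
```

Contact at 3 N, at the expected height. Releasing slowly and rising straight up.

```bash
python3 -m jog '[[[0,0,0],0],[[0,0,0],0],[[0,0,0],0],[[0,0,0],0],[[0,0,0],0]]' 6.5; python3 -m jog '[[[0,-0.3,0],0],[[0,-1,0],0],[[0,-2.5,0],0],[[0,-5,0],0],[[0,-8,0],0],[[0,-11,0],0],[[0,-13,0],0],[[0,-14,0],0],[[0,-14,0],0],[[0,-14,0],0],[[0,-14,0],0],[[0,-14,0],0]]'; python3 -c "
from h import *
s=snap('wrist');b=snap('side')['frame'][130:300,140:370,::-1];t=snap('top')['frame'][140:265,140:345,::-1]
a=s['frame'][:,:,::-1][60:330,120:390]
o=np.zeros((600,800,3),np.uint8);o[:270,:270]=a;o[:270,300:665]=cv2.resize(b,(365,270));o[280:580,:492]=cv2.resize(t,(492,300))
cv2.imwrite('pics/fin.png',o);go(.574,-.237,.15)"
```

```text
t: 20.25
tcp_pos: [0.5736, -0.2368, 0.0172]
tool_rot: [0.051, 0.705, -0.705, -0.051]
force: [0.1, 0.3, -0.3]
finger_gap: 0.761
t: 21.25
tcp_pos: [0.5725, -0.2361, 0.1554]
tool_rot: [0.049, 0.706, -0.705, -0.052]
force: [-0.1, 0.1, -1.4]
finger_gap: 0.759
shift [-0.11  0.59  0.04] turn 0.0 nowyaw -98.2 tcp [ 0.573  -0.2364  0.1559] F [-0.5  0.   0.5] gap 0.763 t 21.4
```

The viewing limit is reached, so I'll do the last check by numbers.

```bash
python3 - <<'E'
from h import *
s=snap('wrist');a=s['frame'];h=cv2.cvtColor(a,cv2.COLOR_RGB2HSV)
# rack wood mask hull, then dark centre marks inside
w=((h[...,0]<20)&(h[...,1]>110)&(h[...,2]>60)).astype(np.uint8);w=cv2.morphologyEx(w,cv2.MORPH_CLOSE,np.ones((7,7)))
c=max(cv2.findContours(w,0,2)[0],key=cv2.contourArea);m=np.zeros_like(w);cv2.fillPoly(m,[cv2.convexHull(c)],1)
x,y,W,H=cv2.boundingRect(c);print('rack px',x,y,W,H)
white=((h[...,1]<70)&(h[...,2]>110)).astype(np.uint8)*m;white=cv2.morphologyEx(white,cv2.MORPH_OPEN,np.ones((5,5)))
for q in cv2.findContours(white,0,2)[0]:
    if cv2.contourArea(q)>300:
        hull=cv2.convexHull(q);(u,v),ax,an=cv2.fitEllipse(hull);p=ray(s,u,v,.026);print('disc px',round(u),round(v),np.round(ax,1),'world',p.round(4),'diam mm',(np.array(ax)/cam(s)[2]*1e3*np.linalg.norm((cam(s)[0]@p+cam(s)[1])[2])).round(1))
t=snap('top');print('block px', [np.round(proj(t,(.5474,.0483,z)),1) for z in(.0704,)], t['frame'][176:198:3,222:243:3].mean(2).astype(int))
E
```

```text
rack px 232 100 52 199
disc px 257 276 [33.8 37.1] world [ 0.4778 -0.2216  0.026 ] diam mm [34.9 38.3]
disc px 257 232 [36.7 38.8] world [ 0.5266 -0.2286  0.026 ] diam mm [36.1 38.2]
disc px 259 184 [40.  40.2] world [ 0.5745 -0.2373  0.026 ] diam mm [37.5 37.7]
disc px 257 129 [42.4 43.5] world [ 0.6243 -0.2428  0.026 ] diam mm [37.8 38.8]
block px [array([229.4, 184.7])] [[204 204 208 207 212 190  79]
 [206 169 114 179 175 212  72]
 [204 141 208 183 196 208  66]
 [194 148 102  88 167 203 176]
 [ 82  74  60  70 216 214 211]
 [ 77  72  63  64  56 118 218]
 [ 82  73  72  68  66  61  53]
 [ 83  80  76  73  70  66  63]]
```

```bash
python3 -m jog '[[[0,0,0],0],[[0,0,0],0],[[0,0,0],0]]'; python3 -c "
from station import workorder
print(workorder.sign_off())"
```

```text
t: 21.75
tcp_pos: [0.5736, -0.2368, 0.1573]
tool_rot: [0.051, 0.705, -0.705, -0.051]
force: [-0.2, -0.4, 0.4]
finger_gap: 0.762
the job is handed in; nothing more can be done
None
```

The adapter is out of the carrier and lying flat in the rack's empty slot, and the block is left standing on the stand. I signed the job off at 21.75 s; the sign-off gives no verdict.

- **Fitting the block:** I gripped the steel carrier across its width and estimated the pin's off-centre position from the camera images. I then lowered the block in 0.5 to 3 mm steps, and the pin entered the hole on the first try. The adapter resisted with about 5 N and came loose after about 6 mm. The block then met the shoulder with about 44 mm shoulder height, and I seated it with about 13 N.
- **Moving the adapter:** After I released the block, the wrist image put the adapter 10 mm above the block's top. I lifted it off, still the same way up. While I gripped it, the fingertips touched the block's top lightly, at about 3 N. I set it down on the cork liner with about 3 N.
- **Last checks:** A final measurement found four discs in line in the rack, about 49–51 mm apart. The new one is at (0.5745, -0.2373), within about 1 mm of the slot centre, and appears round in the image, so it is lying flat. I last viewed the block, level on the stand with its recess empty, just after lifting the adapter.
- **Not confirmed:** The 12-picture limit was used up, so the end state was checked by numbers only. The coarse brightness check of the block from the top camera at the end was not conclusive. My colour-based measurement of the liner's centre failed because it picked up the surrounding wood, so I used the position read by eye instead.

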